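Load the motor test rack in reverse order

ROBOT

A 6-joint arm with a two-finger parallel gripper is mounted at the origin on the work surface. World frame = base frame: x ahead of the robot, y to its left, z up, the work surface at z = 0. Lengths are in m, angles in rad, forces in N, time in s.
With the tool pointing down it reaches from about 0.35 to 0.975 m from the base axis. Payload 17.4 kg.
Tool frame: the origin (TCP) lies midway between the tips of the shut fingers; the grasp point (between the pads) lies 19 mm behind it; z points along the fingers, y is the line along which they close (so a half turn about z gives the same grasp; the last joint's range is limited). The gripper opens to 85 mm and grips with 20 to 120 N. Pads are 22 mm wide; open, the fingers measure 114 mm over their backs; the gripper's body (76 mm by 85 mm) begins 54 mm behind the grasp point. The pads swing forward as they close: fully open they stand 13 mm farther back than shut.
Start: joints at [-1.319, 0.116, 1.442, -0, 1.584, -0.038], TCP at [0.193, -0.647, 0.231] pointing down, gripper open.
Joint ranges: [-2.83, 2.83], [-0.83, 2.19], [0.07, 2.5], [-1.14, 4.28], [0.01, 3], [-2.97, 2.97]. Speed limits (rad/s): [1.89, 1.89, 2.22, 3.14, 3.14, 3.14].

INTERFACE

Orientations are given as a rotation vector (axis times angle).
In Python, from station import env, optics, order gives the robot as it stands. Calls block until the motion is done:
- env.movep(position, orientation): joint-space move of the TCP to a pose.
- env.line_to(position, feed=0.15, orientation=None, until_force=None): straight line of the TCP; orientation=None keeps the orientation; feed is the mean speed in m/s. With until_force (N) it stops when the force on the tool has changed by that much, and returns True; else False.
- env.movej(angles): joint-space move.
- env.grip(opening): finger opening in m; the grip force is fixed at half the most; returns when the fingers have stopped.
- env.hold(seconds).
- env.inverse_kinematics(position, orientation): joint angles nearest the present ones, or None.
- env.sense(): the state.
- optics.read_camera(name): name is "scene" or "top"; returns a dict with "image" (480x640x3 uint8, red, green, blue), "depth" (480x640 float32, m along the optical axis (not along the pixel's ray), 0 where there is no reading), "camera_matrix" (3x3 intrinsics, pixels), "k1" (the pictures are not rectified: a ray, as slopes to the right and down, at radius r is drawn at 1 + k1 r^2 times it, then the intrinsics apply), "view" (4x4, takes a point from world to camera coordinates). Camera axes: x right, y up, looking along -z (the intrinsics and any distortion apply to the point x, -y, -z); pixel columns grow to the right and rows downward; lengths in m; the calibration is good to about 2 mm. A picture is of the moment at which its call begins.
A pose or a line that the arm cannot do raises env.MotionError and nothing moves.
- order.hand_in(): hands the job in; it is judged then, once.
The state is a dict: "t": time; "qpos": joint angles; "dq": joint speeds; "joint_efforts": joint torques, N m; "tool_pos": TCP position; "tcp_rot": TCP orientation; "wrist_force": force on the tool from outside, world axes, zero at the start; "moment": the same for the moment, N m; "width": finger opening in m; "gripper_force": force on a finger pad.
Only numpy, scipy, OpenCV 4.12 (cv2) and the standard library are available. Lean on these libraries where they do the work, as an engineer would, in place of code of your own. Each camera call takes 0.05 s, during which the arm holds its last target. There are 200 camera calls.

TASK

Move the four gearmotors out of the coloured bins in the black tray into the blue test rack, one standing upright on the floor of each pocket, in the reverse of their order in the tray: the motor from the tray's left end goes to the rack's right end, the next one beside it, and so on (left and right as seen from the robot; the coloured bins stay put and show the original order). Do not let any motor fall over.

Things in the scene. Friction and masses are not known exactly. Their poses are not given: they have to be found in the camera images.
- motor_red: loose small gearmotor (0.2 kg nominal) standing upright, a plain cylinder 37 mm in diameter and 62 mm tall: black foot, steel can, the top 22 mm a red gearbox; on top an off-centre 6 mm shaft with a brass pinion, reaching 78 mm above the foot. Origin at the centre of its underside, z up; its yaw is of no matter
- motor_yellow: loose small gearmotor (0.2 kg nominal) standing upright, a plain cylinder 37 mm in diameter and 62 mm tall: black foot, steel can, the top 22 mm a yellow gearbox; on top an off-centre 6 mm shaft with a brass pinion, reaching 78 mm above the foot. Origin at the centre of its underside, z up; its yaw is of no matter
- motor_green: loose small gearmotor (0.2 kg nominal) standing upright, a plain cylinder 37 mm in diameter and 62 mm tall: black foot, steel can, the top 22 mm a green gearbox; on top an off-centre 6 mm shaft with a brass pinion, reaching 78 mm above the foot. Origin at the centre of its underside, z up; its yaw is of no matter
- motor_white: loose small gearmotor (0.2 kg nominal) standing upright, a plain cylinder 37 mm in diameter and 62 mm tall: black foot, steel can, the top 22 mm a white gearbox; on top an off-centre 6 mm shaft with a brass pinion, reaching 78 mm above the foot. Origin at the centre of its underside, z up; its yaw is of no matter
- bin_red: red open square bin, fixed, one of four in a row in the black tray; the red motor always starts in it. 68 x 68 mm outside, 56 x 56 mm inside, 22 mm tall with a 6 mm floor (lined dark, which is 10 mm above the table). Origin at the centre of its underside, 4 mm above the table. y points along the row, to the robot's left
- bin_yellow: yellow open square bin, fixed, one of four in a row in the black tray; the yellow motor always starts in it. 68 x 68 mm outside, 56 x 56 mm inside, 22 mm tall with a 6 mm floor (lined dark, which is 10 mm above the table). Origin at the centre of its underside, 4 mm above the table. y points along the row, to the robot's left
- bin_green: green open square bin, fixed, one of four in a row in the black tray; the green motor always starts in it. 68 x 68 mm outside, 56 x 56 mm inside, 22 mm tall with a 6 mm floor (lined dark, which is 10 mm above the table). Origin at the centre of its underside, 4 mm above the table. y points along the row, to the robot's left
- bin_white: white open square bin, fixed, one of four in a row in the black tray; the white motor always starts in it. 68 x 68 mm outside, 56 x 56 mm inside, 22 mm tall with a 6 mm floor (lined dark, which is 10 mm above the table). Origin at the centre of its underside, 4 mm above the table. y points along the row, to the robot's left
- tray: low black tray, fixed, 78 mm deep (x) and 296 mm long (y), 14 mm tall, that holds the four bins in a row along its y axis, their centres at y = +105, +35, -35 and -105 mm; which colour is at which place varies. Origin at the centre of its underside on the table; y points roughly to the robot's left (within 9 degrees). The tray may be nearer to the robot than the rack or beyond it
- rack: blue motor test rack, fixed, empty at the start, 68 mm deep (x), 294 mm long (y), 24 mm tall, with four square pockets in a row along its y axis, centres at y = +105, +35, -35 and -105 mm (x = 0). Each pocket is 56 x 56 mm inside, its floor (lined dark) 10 mm above the table. Origin at the centre of its underside on the table; y points roughly to the robot's left (within 9 degrees)

How it is judged:
By the outcome, as a careful person would: the job done as asked, in the order asked, and still so for the second after the job is handed in, with the robot touching nothing.
It also fails if it takes over 102 s, if anything falls off the work surface, if the arm or the gripper's body presses on something with over 40 N, if the wrist force passes 120 N, or if a joint passes its speed limit or range.

## Working session

There is one attempt and no reset: what is moved stays moved. The work goes in short steps, each a Python script; the robot and the scene stay as the last script left them, time stands still between calls to the robot, and variables do not carry over. Pictures are saved under pics/ and viewed, at most 14 in all, crops included, and the job is handed in when it is done.

```bash
mkdir -p pics; ls; python3 - <<'E'
from station import env, optics, order
import cv2,numpy as np
for n in("scene","top"):
    c=optics.read_camera(n); cv2.imwrite(f"pics/{n}0.png",c["image"][:,:,::-1]); np.savez(f"{n}0.npz",**c)
    print(n,c["camera_matrix"],c["k1"],c["view"])
s=env.sense();print(s["t"],s["tool_pos"],s["tcp_rot"],s["width"])
E
```

```text
pics
scene [[464.79563891   0.         320.62187675]
 [  0.         464.79563891 234.46823527]
 [  0.           0.           1.        ]] -0.09926781497088812 [[-0.13006021  0.99147512  0.00783795  0.1140026 ]
 [-0.8090079  -0.11068805  0.57728188  0.44048124]
 [ 0.57322819  0.06874044  0.81650731 -1.00753406]
 [ 0.          0.          0.          1.        ]]
top [[517.30990497   0.         325.73008288]
 [  0.         517.30990497 240.70636573]
 [  0.           0.           1.        ]] -0.09520498071665619 [[-0.01102549 -0.99988389  0.01051925 -0.0037755 ]
 [ 0.99505118 -0.00993208  0.09886608 -0.55086303]
 [-0.09875012  0.01155724  0.99504515 -0.69164081]
 [ 0.          0.          0.          1.        ]]
0.1 [ 0.19281814 -0.64669199  0.2306487 ] [-3.10768794e+00 -4.53434852e-01  1.98910454e-04] 0.08536475586119927
```

View pics/top0.png

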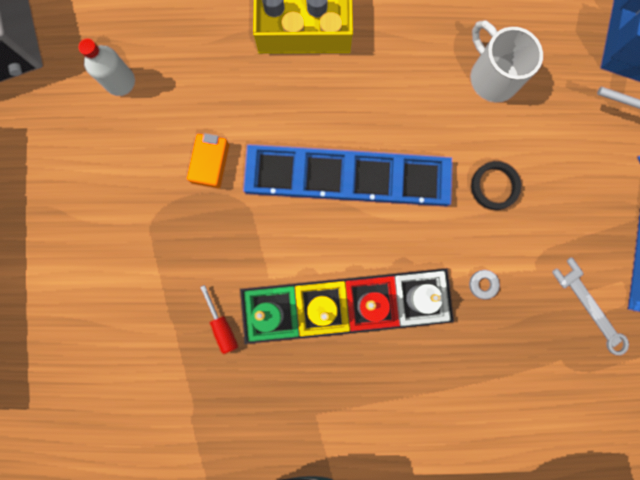

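View pics/scene0.png

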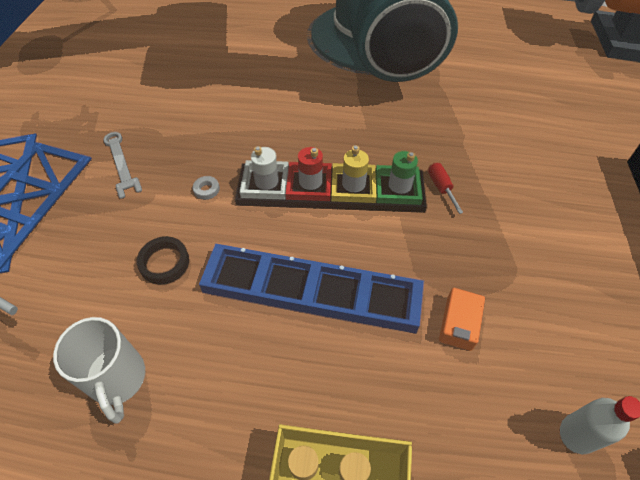

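The top view shows the tray nearer the robot (x 243–452, y 270–342), with green, yellow, red and white from left to right. The empty rack lies beyond it (x 245–452, y 145–205). The rack order from left to right must therefore be white, red, yellow, green. Next I'll measure the poses from the depth image.

```bash
cat > vis.py <<'E'
import cv2, numpy as np
HUE={"red":lambda h,s,v:((h<6)|(h>172))&(s>150)&(v>60),"yellow":lambda h,s,v:(h>22)&(h<35)&(s>150)&(v>90),
     "green":lambda h,s,v:(h>50)&(h<85)&(s>110)&(v>40),"white":lambda h,s,v:(s<50)&(v>130),"blue":lambda h,s,v:(h>100)&(h<125)&(s>120)&(v>60)}
def cloud(c):
    K=c["camera_matrix"]; d=c["depth"]; k=float(c["k1"]); V=c["view"]
    v,u=np.mgrid[:480,:640].astype(np.float64)
    p=cv2.undistortPoints(np.stack([u.ravel(),v.ravel()],1)[:,None],K,np.array([k,0,0,0.]))[:,0]
    z=d.ravel(); P=np.stack([p[:,0]*z,-p[:,1]*z,-z],1)
    W=(P-V[:3,3])@V[:3,:3]; W[z<=0]=np.nan
    return W.reshape(480,640,3)
def masks(c):
    h,s,v=[a.astype(int) for a in cv2.split(cv2.cvtColor(c["image"],cv2.COLOR_RGB2HSV))]
    return {n:f(h,s,v) for n,f in HUE.items()}
def rect(xy):
    (c,wh,a)=cv2.minAreaRect((xy*1000).astype(np.float32)); b=cv2.boxPoints((c,wh,a))
    e=max((b[1]-b[0],b[2]-b[1]),key=np.linalg.norm); e=e*np.sign(e[1])
    return np.array(c)/1000,sorted(wh),np.arctan2(-e[0],e[1])   # yaw: long side is +y
def motors(c,roi):
    W=cloud(c); M=masks(c); out={}
    for n in("red","yellow","green","white"):
        m=M[n]&(W[...,2]>.064)&(W[...,2]<.078)&roi(W); p=W[m]
        if len(p)<30: out[n]=None; continue
        (cx,cy),r=cv2.minEnclosingCircle((p[:,:2]*1000).astype(np.float32))
        out[n]=(np.array([cx,cy])/1000,r,np.median(p[:,2]),len(p))
    return out
E
cat > m.py <<'E'
from vis import *
np.set_printoptions(precision=4,suppress=True)
c=dict(np.load("top0.npz")); W=cloud(c); M=masks(c)
near=lambda W:(W[...,0]>.3)&(W[...,0]<.8)&(abs(W[...,1])<.25)
b=M["blue"]&(W[...,2]>.018)&(W[...,2]<.030)&near(W)
b=cv2.morphologyEx(b.astype(np.uint8),cv2.MORPH_OPEN,np.ones((2,2)))>0
print("rack",rect(W[b][:,:2]),np.median(W[b][:,2]))
a=np.zeros_like(b)
for n in("red","yellow","green","white"):
    q=M[n]&(W[...,2]>.020)&(W[...,2]<.032)&(W[...,0]<.5)&near(W)&(abs(W[...,1])<.17); q=cv2.morphologyEx(q.astype(np.uint8),cv2.MORPH_OPEN,np.ones((2,2)))>0; a|=q
    print(n,rect(W[q][:,:2]),np.median(W[q][:,2]))
print("bins",rect(W[a][:,:2]))
for n,r in motors(c,near).items(): print(n,r)
t=W[200:240,250:450].reshape(-1,3); print("table z",np.nanmedian(t[:,2]))
E
python3 m.py
```

```text
rack (array([ 0.6441, -0.0472]), [62.24038314819336, 297.365234375], np.float32(-0.08348227)) nan
red (array([0.4362, 0.0192]), [69.66499328613281, 255.60647583007812], np.float32(0.22986704)) nan
yellow (array([ 0.4556, -0.0047]), [68.76105499267578, 69.45919799804688], np.float32(-1.4794734)) nan
green (array([0.4493, 0.0658]), [66.89636993408203, 69.56780242919922], np.float32(-1.4861307)) nan
white (array([nan, nan]), [0.0, 0.0], np.float32(nan)) nan
bins (array([ 0.4502, -0.0121]), [72.44575500488281, 326.0289611816406], np.float32(0.13784815))
red (array([ 0.4602, -0.0709]), 18.63932228088379, np.float64(0.07212822155216195), 548)
yellow (array([0.4545, 0.0308]), 51.30494689941406, np.float64(0.07225440600715913), 590)
green (array([0.4486, 0.0703]), 18.521177291870117, np.float64(0.07222192401440668), 553)
white (array([ 0.6259, -0.1831]), 180.34307861328125, np.float64(0.0721293855013502), 717)
table z 0.00030262648145032553
```

```bash
python3 - <<'E'
s=open('vis.py').read()
s=s.replace('def cloud(c):','''def big(m):
    m=m.astype(np.uint8); n,l,st,_=cv2.connectedComponentsWithStats(m)
    return l==1+np.argmax(st[1:,4]) if n>1 else m>0
def cloud(c):''').replace("&roi(W); p=W[m]","&roi(W); p=W[big(m)]")
open('vis.py','w').write(s)
m=open('m.py').read()
import re
m=re.sub(r'b=cv2.*\n','b=big(b)\n',m); m=re.sub(r'q=cv2.morph.*?; a\|=q','q=big(q); a|=q',m)
open('m.py','w').write(m)
E
python3 m.py
```

```text
rack (array([ 0.6459, -0.0428]), [67.4445571899414, 292.6640319824219], np.float32(-0.07206308)) 0.024087142046962752
red (array([ 0.4637, -0.0728]), [67.4085464477539, 68.38656616210938], np.float32(-1.483683)) 0.02611836424335614
yellow (array([ 0.4576, -0.0028]), [68.18082427978516, 68.31228637695312], np.float32(-1.4811474)) 0.026176339272799824
green (array([0.4511, 0.0666]), [67.4451904296875, 68.55072021484375], np.float32(-1.4821783)) 0.02614828320979427
white (array([ 0.4686, -0.1376]), [58.66717529296875, 67.15404510498047], np.float32(-1.481609)) 0.02609891398740092
bins (array([ 0.4601, -0.0333]), [68.69686889648438, 268.0006103515625], np.float32(0.08876259))
red (array([ 0.4602, -0.0709]), 18.63932228088379, np.float64(0.07212822155216195), 548)
yellow (array([ 0.4561, -0.0026]), 18.57540512084961, np.float64(0.07225102138167436), 585)
green (array([0.4486, 0.0703]), 18.521177291870117, np.float64(0.07222192401440668), 553)
white (array([ 0.4697, -0.1404]), 18.940414428710938, np.float64(0.07220683300745523), 593)
table z 0.00030262648145032553
```

Every size and height matches the spec: rack 67×293 at z 24 mm, bins 68 mm at z 26 mm, motor tops r 18.6 mm at z 72 mm. I'll move the green motor first, then check it.

```bash
cat > job.py <<'E'
from station import env, optics, order
from vis import *
from scipy.spatial.transform import Rotation as Rot
RACK=np.array([.6459,-.0428]); RY=-.0721; TY=.0888; ZG=.031; ZUP=.145
def ori(yaw,flip):   # tool down, fingers closing along the x axis of a body with this yaw
    y=np.array([np.cos(yaw),np.sin(yaw),0])*flip; z=np.array([0,0,-1.])
    return Rot.from_matrix(np.stack([np.cross(y,z),y,z],1)).as_rotvec()
def pocket(off): return RACK+off*np.array([-np.sin(RY),np.cos(RY)])
def move(xy,off,flip):
    oa,ob=ori(TY,flip),ori(RY,flip); p=pocket(off)
    env.movep([*xy,ZUP],oa)
    env.line_to([*xy,ZG],feed=.12); env.grip(.0); s=env.sense()
    print("grip",s["width"],s["gripper_force"],s["t"])
    if not .033<s["width"]<.041: raise SystemExit("bad grasp")
    env.line_to([*xy,ZUP],feed=.12)
    env.line_to([*p,ZUP],feed=.18,orientation=ob)
    env.line_to([*p,ZG+.008],feed=.12)
    hit=env.line_to([*p,ZG-.003],feed=.03,until_force=5)
    s=env.sense(); print("down",hit,s["tool_pos"],s["width"],s["wrist_force"])
    env.grip(.085); env.hold(.2); env.line_to([*p,ZUP],feed=.12)
    print("t",env.sense()["t"])
E
python3 - <<'E'
from job import *
xy=[.4486,.0703]
for f in(1,-1): print(f,[None if (q:=env.inverse_kinematics([*a,z],ori(y,f))) is None else np.round(q,2) for a,y in((xy,TY),(pocket(-.105),RY),(pocket(.105),RY)) for z in(ZG,ZUP)])
E
```

```text
1 [array([ 0.1 , -0.25,  2.12, -0.  ,  1.27,  0.01]), array([ 0.1 , -0.35,  2.01, -0.  ,  1.48,  0.01]), array([-0.27,  0.2 ,  1.69, -0.  ,  1.26, -0.19]), array([-0.27,  0.11,  1.59, -0.  ,  1.44, -0.19]), array([ 0.06,  0.2 ,  1.68, -0.  ,  1.26,  0.13]), array([ 0.06,  0.11,  1.59, -0.  ,  1.44,  0.13])]
-1 [None, None, array([-0.27,  0.2 ,  1.69, -0.  ,  1.26,  2.95]), array([-0.27,  0.11,  1.59, -0.  ,  1.44,  2.95]), None, None]
```

```bash
python3 - <<'E'
from job import *
move([.4486,.0703],-.105,1)
c=optics.read_camera("scene"); cv2.imwrite("pics/s1.png",c["image"][:,:,::-1])
E
```

```text
grip 0.03543268654323974 60.039628744125366 4.425
down True [ 0.63894738 -0.14773048  0.03150666] 0.03581289538084859 [-1.68851329  0.21014016  6.26545803]
t 10.5
```

View pics/s1.png

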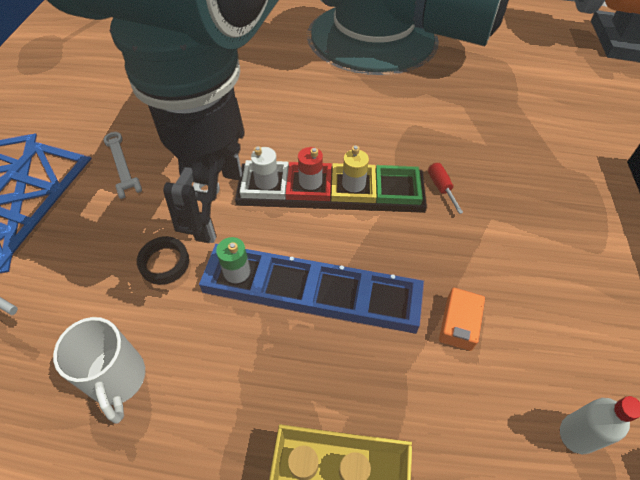

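The green motor stands in the rack's right-end pocket (px 235, 262). I'll check its position numerically, then move on to yellow.

```bash
python3 - <<'E'
from job import *
near=lambda W:(W[...,0]>.3)&(W[...,0]<.8)&(abs(W[...,1])<.25)
print(pocket(-.105),motors(optics.read_camera("scene"),near))
move([.4561,-.0026],-.035,1)
r=motors(optics.read_camera("scene"),near); print(pocket(-.035),r["yellow"],r["green"],r["red"])
E
```

```text
[ 0.63833606 -0.1475272 ] {'red': (array([ 0.46255505, -0.07178787]), 19.366960525512695, np.float64(0.07285434015929579), 344), 'yellow': None, 'green': (array([ 0.63964166, -0.14836122]), 18.364606857299805, np.float64(0.07316241395272066), 362), 'white': (array([ 0.47098758, -0.1399509 ]), 19.3542423248291, np.float64(0.07308338762139471), 344)}
grip 0.03592838682252296 60.05284935235977 13.1333
down True [ 0.64403776 -0.07783492  0.03149755] 0.036086948960089356 [-1.50979823  0.24333013  7.2381924 ]
t 18.725
[ 0.64337869 -0.07770907] None (array([ 0.63922852, -0.14830988]), 18.382789611816406, np.float64(0.07309038976924202), 302) (array([ 0.46178128, -0.07174933]), 19.340879440307617, np.float64(0.07271536687214006), 276)
```

```bash
python3 - <<'E'
from job import *
move([.4602,-.0709],.035,1)
move([.4697,-.1404],.105,1)
env.movep([.45,-.35,.25],ori(TY,1))
near=lambda W:(W[...,0]>.55)&(W[...,0]<.8)&(abs(W[...,1])<.25)
c=optics.read_camera("top"); cv2.imwrite("pics/t2.png",c["image"][:,:,::-1])
for (n,r),o in zip(motors(c,near).items(),(.035,-.035,-.105,.105)): print(n,pocket(o),r)
c=optics.read_camera("scene"); cv2.imwrite("pics/s2.png",c["image"][:,:,::-1])
print(env.sense()["t"])
E
```

```text
grip 0.035611369694715976 59.77559119462967 21.1417
down True [ 0.64934876 -0.00791895  0.0311889 ] 0.03549428740172479 [2.58377579 0.52068013 2.92271911]
t 26.7083
grip 0.036002614918524925 59.887211322784424 29.2083
down True [0.65436982 0.06198316 0.03118157] 0.03569722331703962 [1.84443772 0.45008856 3.53006819]
t 35.1917
red [ 0.64842131 -0.00789093] (array([ 0.64870032, -0.00784047]), 18.520305633544922, np.float64(0.07204229644658489), 503)
yellow [ 0.64337869 -0.07770907] (array([ 0.64356122, -0.07769797]), 18.324934005737305, np.float64(0.07216351161958713), 531)
green [ 0.63833606 -0.1475272 ] (array([ 0.63822876, -0.14838852]), 19.050174713134766, np.float64(0.07203681041967794), 506)
white [0.65346394 0.0619272 ] (array([0.65402679, 0.06263486]), 18.492198944091797, np.float64(0.07207934581710114), 531)
37.0167
```

View pics/t2.png

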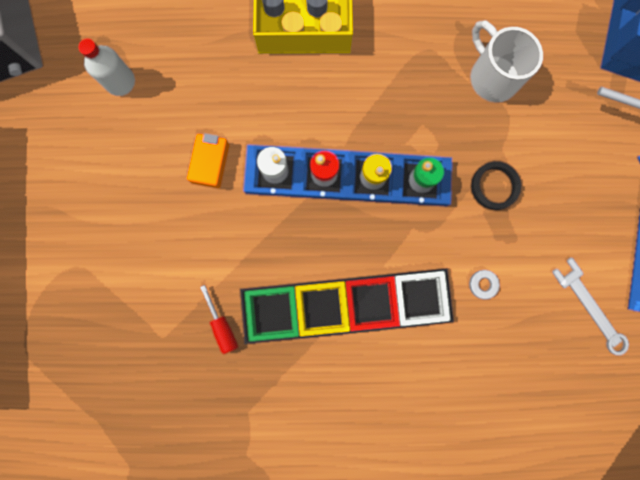

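View pics/s2.png

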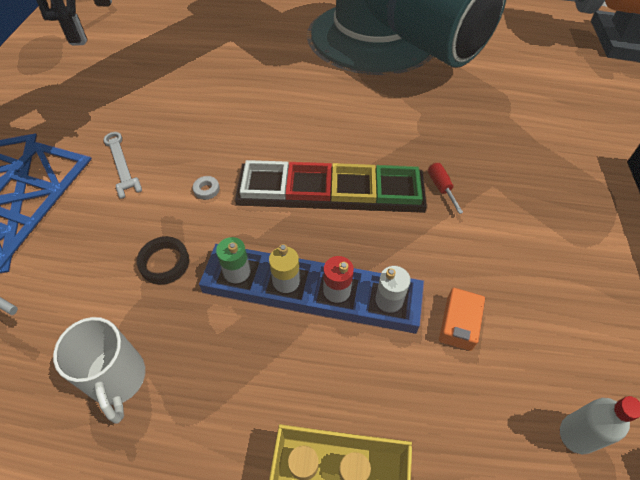

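Both views show the four motors upright in the rack. From left to right they are white, red, yellow and green (top px 272, 323, 376 and 428, at y about 165–175). Their tops are at 72 mm, so each stands on its pocket floor, within about 1 mm of centre. The arm is clear of everything.

```bash
python3 -c "
from station import order
print(order.hand_in())"
```

```text
the job is handed in; nothing more can be done
None
```

All four gearmotors stand upright in the rack in reversed order (white, red, yellow, green from left to right), and the job was handed in at about 37 s with the arm clear; no verdict came back.

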